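# Roll the slab roller out of its clip rack and lay it on its rest

### The job

Swing the clip rack's wire keeper over until it stays back by itself, then roll the wooden slab roller sideways out over the sprung front jaws (not straight up: the rear jaws hook over it) and let it come to rest, untouched, in the catch tray in front. Then pick it up and lay it along both V saddles of the rest, its middle within 2 cm of the rest's middle; the saddles stand at a different height every time, so lower it gently until they bear it, and only then let go. Do not wrench the rack or press hard on the rest, and leave the keeper open and the cup, bowl, jar, brush and brush pot where they are.

Things in the scene. Friction and masses are not known exactly. Their poses are not given: they have to be found in the camera images.
- rack: Clip rack, fixed to the table: wooden base 8 mm thick, 212 mm along its y, from x = -98 to +62 mm. Origin on the table under the clipped roller's axis; own y along the roller, own -x the side where the roller comes out, z up. Between y = -35 and +35 mm it is open down to the base before and behind the roller, so fingers fit in there. Over 35 N between roller and rack, before the roller is out, is wrenching.
- bed (a point): Axis of the clipped roller at its middle: rack frame (0, 0, 45) mm. The roller lies on beds at y = +-66 mm. Steel clips 12 mm wide at y = +-45 mm: the rigid rear jaw stands at x = 19 to 25 mm, up to z = 69 mm, and its lip reaches over the roller to x = -4 mm, 2 mm above it, so the roller cannot go straight up.
- front_jaws (a point): Midway between the rounded noses of the two sprung front jaws (rack frame (-23, 0, 38) mm; noses at y = +-45 mm). They fold forward and down when the roller is pushed to the rack's -x with about 5 to 10 N at its middle, and spring back after it. A fingertip pushed level at its back rubs against its turning and jams it down on its beds (the tool is then pushed up): let the tip rise as the roller turns. Once about 35 mm forward it runs on.
- tray (a point): Where the roller's axis comes to rest in the catch tray in front of the jaws: rack frame (-71, 0, 34) mm. Two rails at y = +-66 mm slope gently down to stop posts there (46 mm high, at x = -88 to -94 mm). Under the roller's middle there is free space down to the base at z = 8 mm.
- roller: Slab roller of light hardwood with dark ends, 34 mm diameter, 180 mm long, 110 to 210 g. Origin at its centre, own y along its axis (own x and z turn as it rolls). Starts in the rack's clips.
- keeper (a joint): Wire keeper of the rack: 0 = closed (down in front of the roller, barring its way), about 2.6 rad = fully back at its stop. It swings up and back about a level hinge along the rack's y. Balance point at about 1.5 rad: beyond, it falls back and stays (counts as open beyond 2.2). About 120 g.
- keeper_bar (a point): Middle of the keeper's cross bar: steel, 10 mm diameter, 172 mm long, along the rack's y. Closed it lies at rack frame (-68, 0, 45) mm, free space below down to z = 8 mm, 46 mm in front of the roller's surface. Wire arms at y = +-83 mm arch over the roller, up to 32 mm above the hinge.
- keeper_hinge (a point): Point on the keeper's hinge axis: rack frame (45, 0, 45) mm; the cross bar swings about it at 113 mm radius.
- rest: Roller rest, fixed: steel foot 110 x 150 x 14 mm, a column and a wooden bridge with two V saddles (90 degrees, 14 mm wide, at y = +-55 mm, open at the top). Origin on the table under the middle, own y along the line through both saddles, z up. The roller belongs with its axis at x = 0, along y. Bridge height set at random. Over 40 N on it is pressing hard.
- lowest (a point): Where the middle of a laid roller's axis would be if the bridge were at its lowest: 97 mm above the table. The true height is 1 to 39 mm more and not told: feel (or see) it. The V's arms reach 8 mm above a laid roller's axis; between y = -45 and +45 mm the bridge is 38 mm below that axis. The bridge stays put under less than 50 N.
- cup: Unglazed cup, 62 mm across, 70 mm high, standing between rack and rest. Bystander. Origin under its middle.
- glaze_jar: White jar, 60 mm across, 75 mm high, beyond the cup. Bystander. Origin under its middle.
- brush: Brush 170 mm long lying in front, near the robot. Bystander.
- bowl: Unglazed bowl, 120 mm across, 55 mm high, on the left. Bystander. Origin under its middle.
- brush_pot: White pot, 72 mm across, 110 mm high, on the right. Bystander. Origin under its middle.
Mind the look-alikes: they are no part of the job. Leave any purple, red or yellow look-alike of the rest alone.

How it is judged:
On the way, in this order (a step that is already met when the one before it is completed fails the run):
1. the keeper stays swung back (beyond 2.2 rad), the roller still in its clips (value of joint keeper above 2.2 rad and x of roller in the frame of rack above -0.01 m), for 0.3 s.
2. the roller has come out sideways and lies still in the catch tray, not touched by the fingers (x of roller in the frame of rack between -0.08 and -0.05 m and z of roller in the frame of rack below 0.04 m and linear speed of roller below 0.03 m/s and contact force between the fingers and roller below 0.1 N), for 0.3 s.
3. the roller, still held, is borne by both saddles (x of roller in the frame of rest between -0.008 and 0.008 m and y of roller in the frame of rest between -0.025 and 0.025 m and angle between the y axis of roller and the y axis of rest, either way round below 0.1 rad and contact force between roller and rest above 0.4 N and contact force between the fingers and roller above 1 N), for 0.05 s.
At the end, for the whole second after the job is handed in: The roller lies at rest in the rest's saddles, borne by them, centred across within 8 mm and lengthwise within 25 mm, parallel to them within 0.1 rad; the keeper stays back beyond 2.2 rad (x of roller in the frame of rest between -0.008 and 0.008 m and y of roller in the frame of rest between -0.025 and 0.025 m and angle between the y axis of roller and the y axis of rest, either way round below 0.1 rad and contact force between roller and rest above 0.4 N and linear speed of roller below 0.02 m/s and value of joint keeper above 2.2 rad); the robot touches nothing.
It fails at once if the rack is wrenched: more than 35 N between roller and rack before the roller has come out (contact force between roller and rack above 35 N and x of roller in the frame of rack above -0.045 m).
It fails at once if the rest is pressed hard: more than 40 N between roller and rest (contact force between roller and rest above 40 N).
It fails at once if cup, jar, brush, bowl or brush pot moved by more than 30 mm (distance of any of cup, glaze_jar, brush, bowl, brush_pot from where it was at the start of the episode above 0.03 m).
It also fails if it takes over 72 s, if anything falls off the work surface, if the arm or the gripper's body presses on something with over 40 N, if the wrist force passes 120 N, or if a joint passes its speed limit or range.

### The arm

A 6-joint arm with a two-finger parallel gripper is mounted at the origin on the work surface. World frame = base frame: x ahead of the robot, y to its left, z up, the work surface at z = 0. Lengths are in m, angles in rad, forces in N, time in s.
With the tool pointing down it reaches from about 0.35 to 1 m from the base axis. Payload 7.1 kg.
Tool frame: the origin (TCP) lies midway between the tips of the shut fingers; the grasp point (between the pads) lies 19 mm behind it (arm.hold_point_z is the distance from the TCP to the grasp point, in m); z points along the fingers, y is the line along which they close (so a half turn about z gives the same grasp; the last joint's range is limited). The gripper opens to 85 mm and grips with 20 to 120 N. Pads are 22 mm wide; open, the fingers measure 114 mm over their backs; the gripper's body (76 mm by 85 mm) begins 54 mm behind the grasp point. The pads swing forward as they close: fully open they stand 13 mm farther back than shut.
Start: joints at [-1.216, 0.423, 1.63, -0, 1.089, -0.019], TCP at [0.228, -0.582, 0.231] pointing down, gripper open.
Joint ranges: [-3, 3], [-0.9, 2.11], [0.09, 2.58], [-1.31, 4.45], [0.11, 2.69], [-2.54, 2.54]. Speed limits (rad/s): [2.39, 2.39, 3.01, 3.14, 3.14, 3.14].

### API

Orientations are given as a 3x3 rotation matrix whose columns are the frame's x, y, z axes.
In Python, from workcell import get_state, imaging, finish_job, arm gives the robot as it stands.
- The arm moves only by the tool jog_arm, never from a script. Its argument "steps" is text: rows parted by semicolons, each of 5 numbers parted by spaces: the shift along the tool's x, y, z each as a share of 0.075 m, from -1 to 1, then the turn about the tool's z as a share of 360 degrees, from -1 to 1, then the closure, from -1 (fully open) to 1 (shut). In form: tx ty tz turn fingers; .... A call has 1 to 8 rows; each row shifts and turns the commanded pose from where the row before left it, along the tool's axes as they then stand; what a row does not reach is not made up. A row lasts 1/8 s, in which the tool goes at most 62.5 mm and 10.7 degrees, less where a joint would pass 70% of its speed; a pose out of reach is approached as far as the arm can. A call with a number of a shift or a turn outside -1 to 1 is refused whole. A call with a gripper value outside its range is refused whole. The fingers move at their own pace and stop on an object; "force" is the grip in N (left out, the last holds). Time passes only in rows, so rows that do not move let the fingers close. It gives the time, the measured TCP pose, the force, the opening and the grip force at its end, in the units of the state.
- get_state(): the state, without advancing time (a new reading comes with each control period).
- imaging.capture(name): name is "side" or "top"; returns a dict with "image" (420x560x3 uint8, red, green, blue), "z_map" (420x560 float32, m along the optical axis (not along the pixel's ray), 0 where there is no reading), "intrinsics" (3x3 intrinsics, pixels), "rvec" (rotation vector, rad) and "tvec" (3), from world to camera coordinates, as OpenCV has them. Camera axes: x right, y down, z forward; pixel columns grow to the right and rows downward; lengths in m; the calibration is good to about 2 mm. A picture is of the moment at which its call begins.
- finish_job(): hands the job in; it is judged then, once.
Trained networks look in a picture, given as the dict that the camera call returned (one of the last four; its "shot" number tells which), for a name from the list of things; names that differ only in an ending like _2 or _b are one class to them, and where a whole thing is asked for, a point or a joint stands for the part that bears it (a point fixed in the world has none). Each returns a list of dicts, best first, with "score" (0 to 1); they miss things now and then, are a little off and sometimes report something else, mostly with a low value. They report only what shows in the picture. A call takes as long as a camera call. They do not tell look-alikes from the thing itself.
- imaging.spot_in(label, picture): "xy" ([column, row] as shares, 0 to 1, of the picture: columns of its width, rows of its height, amid what is visible of it).
- imaging.tip_of(label, picture): "xy" ([column, row] as shares, 0 to 1, of the picture: columns of its width, rows of its height: a listed point, or the origin of a listed thing).
The state is a dict: "t": time; "q": joint angles; "joint_vel": joint speeds; "effort": joint torques, N m; "position": TCP position; "orientation": TCP orientation; "force": force on the tool from outside, world axes, zero at the start; "moment": the same for the moment, N m; "width": finger opening in m; "grasp_force": force on a finger pad.
Only numpy, scipy, OpenCV 4.12 (cv2) and the standard library are available. Lean on these libraries where they do the work, as an engineer would, in place of code of your own. Each camera call takes 0.05 s, during which the arm holds its last target. There are 200 camera calls.

## Working session

There is one attempt and no reset: what is moved stays moved. The work goes in short steps, Python scripts to look and compute and a tool call to move; the robot and the scene stay as the last step left them, time stands still between calls to the robot, and variables do not carry over. Pictures are saved under pics/ and viewed, at most 10 in all, crops included, and the job is handed in when it is done.

Besides the shell and the picture viewer there is one more tool, called after "Request:" as a command line: name --argument value ..., lists and objects as JSON in quotes. jog_arm: Moves the arm, as the interface text tells. Its arguments: {"type":"object","properties":{"steps":{"type":"string"},"force":{"type":"number"}},"required":["steps"]}

```bash
mkdir -p pics; cat > h.py <<'E'
import numpy as np, cv2
from workcell import get_state, imaging, finish_job, arm
def cap(n, save=None):
    p=imaging.capture(n)
    if save: cv2.imwrite('pics/'+save, p['image'][:,:,::-1])
    return p
def world(p,c,r,z=None,h=None):
    """pixel -> world, by depth z (default z_map) or at world height h"""
    R=cv2.Rodrigues(np.array(p['rvec'],float))[0]; t=np.array(p['tvec'],float).ravel()
    d=np.linalg.inv(p['intrinsics'])@[c,r,1.]
    if h is not None:
        o=-R.T@t; w=R.T@d; return o+w*(h-o[2])/w[2]
    if z is None: z=p['z_map'][int(r),int(c)]
    return R.T@(d*z-t)
def proj(p,w):
    return cv2.projectPoints(np.array(w,float).reshape(-1,3),np.array(p['rvec'],float),np.array(p['tvec'],float),np.array(p['intrinsics'],float),None)[0].reshape(-1,2)
E
python3 - <<'E'
from h import *
for n in ('top','side'):
    p=cap(n,n+'1.png')
    print(n, -cv2.Rodrigues(np.array(p['rvec'],float))[0].T@np.array(p['tvec'],float).ravel())
    for l,h in (('rack',0),('bed',.045),('front_jaws',.038),('tray',.034),('roller',.045),('keeper_bar',.045),('keeper_hinge',.045),('rest',0),('lowest',.097),('cup',0),('glaze_jar',0),('bowl',0),('brush_pot',0),('brush',.01)):
        for d in imaging.tip_of(l,p)[:3]:
            c,r=d['xy'][0]*560,d['xy'][1]*420
            print(l,round(d['score'],2),round(c),round(r),world(p,c,r,h=h).round(3))
print(get_state()); print(arm.hold_point_z)
E
```

```text
top [0.39712642 0.01539301 1.34616834]
rack 0.97 205 178 [0.55  0.228 0.   ]
bed 0.89 200 176 [0.552 0.234 0.045]
front_jaws 0.88 199 182 [0.533 0.238 0.038]
tray 0.66 205 202 [0.478 0.222 0.034]
roller 0.62 355 161 [ 0.594 -0.204  0.045]
roller 0.58 195 176 [0.55  0.247 0.045]
roller 0.32 201 184 [0.528 0.231 0.045]
keeper_bar 0.81 200 203 [0.473 0.234 0.045]
keeper_bar 0.29 202 176 [0.549 0.23  0.045]
keeper_hinge 0.58 195 160 [0.597 0.249 0.045]
rest 0.75 366 233 [ 0.389 -0.245  0.   ]
rest 0.65 210 260 [0.31 0.21 0.  ]
rest 0.56 397 304 [ 0.185 -0.331  0.   ]
lowest 0.87 407 307 [ 0.192 -0.333  0.097]
lowest 0.78 355 161 [ 0.587 -0.196  0.097]
lowest 0.78 202 271 [0.286 0.218 0.097]
cup 0.58 278 169 [0.576 0.013 0.   ]
glaze_jar 0.8 284 118 [ 0.729 -0.005  0.   ]
bowl 0.89 130 179 [0.547 0.446 0.   ]
brush_pot 0.56 425 151 [ 0.63 -0.42  0.  ]
brush 0.89 292 242 [ 0.364 -0.027  0.01 ]
side [-0.0490063   0.70499022  0.70370197]
rack 0.69 185 270 [0.548 0.234 0.   ]
bed 0.58 181 258 [0.544 0.241 0.045]
front_jaws 0.74 188 260 [0.534 0.229 0.038]
front_jaws 0.57 179 259 [0.553 0.24  
[... 855 characters left out ...]
     1.08860037e+00, -1.89687457e-02]), 'joint_vel': array([ 0.00143015, -0.00026607,  0.00018665, -0.00147647, -0.00026334,
       -0.00086873]), 'effort': array([-7.66552384e-04, -5.57330096e+01, -2.82140297e+01,  4.23252482e-05,
        8.93716333e-04,  4.16134208e-05]), 'position': array([ 0.22824714, -0.58183799,  0.23131146]), 'orientation': array([[ 9.30967517e-01,  3.65102015e-01,  2.13504490e-05],
       [ 3.65102015e-01, -9.30967517e-01,  1.25223184e-05],
       [ 2.44484982e-05, -3.86277972e-06, -1.00000000e+00]]), 'force': array([0.53363611, 0.67942328, 0.52221589]), 'moment': array([ 0.01286215, -0.02429081,  0.02449216]), 'grasp_force': 0.0, 'width': 0.08548282568391379}
0.0187
```

View pics/top1.png

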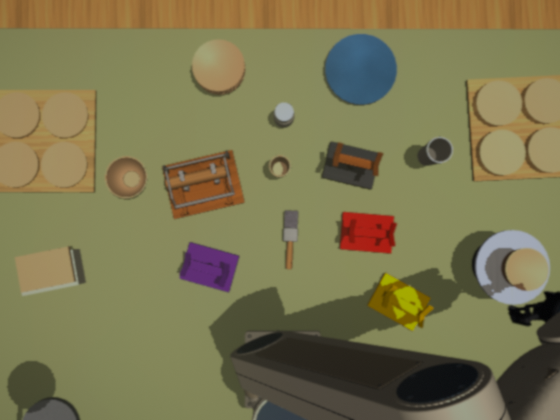

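View pics/side1.png

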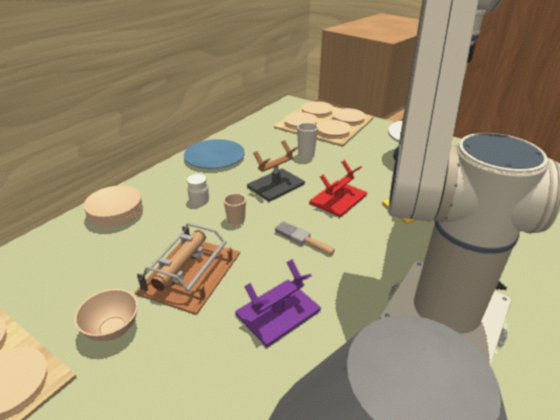

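The top view shows the rack at about (203,184) px, turned slightly. The true dark-steel rest is at (352,165), with purple, red and yellow look-alikes at (210,267), (368,233) and (400,300). The arm is clear of the rack. Next I'll measure the yaw of the rack and the rest.

```bash
python3 - <<'E'
from h import *
p=cap('top'); im=p['image']; z=p['z_map']
rr,cc=np.mgrid[0:420,0:560]
R=cv2.Rodrigues(np.array(p['rvec'],float))[0]; t=np.array(p['tvec'],float).ravel()
d=np.stack([cc,rr,np.ones_like(cc)],-1)@np.linalg.inv(p['intrinsics']).T
W=(d*z[...,None]-t)@R
def rect(m,name):
    m=m&(z>0); P=W[m][:,:2].astype(np.float32)
    print(name,m.sum(),cv2.minAreaRect(P),'zmed',np.median(W[m][:,2]))
X,Y,Z=W[...,0],W[...,1],W[...,2]
near=lambda x,y,r:(np.hypot(X-x,Y-y)<r)
rect(near(.54,.235,.17)&(abs(Z-.008)<.003)&(im[...,0]>im[...,1]*1.3),'rackbase')
rect(near(.587,-.2,.11)&(Z>.009)&(Z<.022),'restfoot')
rect(near(.587,-.2,.11)&(Z>.06),'restbridge')
rect(near(.548,.238,.12)&(Z>.05),'rackhigh')
m=near(.548,.238,.12)&(Z>.055)&(Z<.066)&(im[...,0]>im[...,2]*1.5); rect(m,'roller')
m=near(.587,-.2,.11)&(Z>.06); print('rest maxz',np.percentile(Z[m],[5,25,50,75,95,99]))
a=cv2.resize(im[135:230,150:255],None,fx=5,fy=5,interpolation=cv2.INTER_CUBIC)
b=cv2.resize(im[130:200,310:395],None,fx=3.5,fy=3.5,interpolation=cv2.INTER_CUBIC)
b=cv2.copyMakeBorder(b,0,a.shape[0]-b.shape[0],0,0,cv2.BORDER_CONSTANT)
o=np.hstack([a,b])[:,:800]; cv2.imwrite('pics/crop1.png',o[:,:,::-1])
E
```

```text
rackbase 1488 ((0.531609296798706, 0.2325543314218521), (0.15849056839942932, 0.20999547839164734), 13.296399116516113) zmed 0.007548224279987373
restfoot 1225 ((0.5869007706642151, -0.19886013865470886), (0.14963868260383606, 0.11037365347146988), 76.7420883178711) zmed 0.013183372715298434
restbridge 592 ((0.5870270729064941, -0.19956228137016296), (0.1255204677581787, 0.06539846956729889), 75.86686706542969) zmed 0.08880437201732216
rackhigh 942 ((0.5386433601379395, 0.23560960590839386), (0.12688980996608734, 0.18982771039009094), 12.577781677246094) zmed 0.05947835854395919
roller 478 ((0.5419023036956787, 0.23815175890922546), (0.11202085018157959, 0.18554669618606567), 12.635592460632324) zmed 0.05934060074515022
rest maxz [0.08254676 0.08524423 0.08880437 0.1143219  0.12534894 0.12854336]
```

View pics/crop1.png

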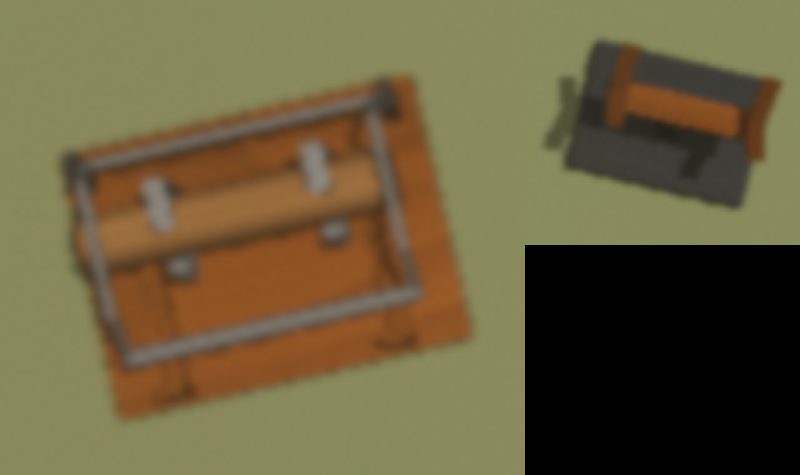

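The crop shows the rack turned about +13° and the steel rest about -13°.

- **Rack:** origin about (0.549, 0.237).
- **Rest:** centre about (0.587, -0.199).

Next I'll plan the approach to the keeper bar.

```bash
cat >> h.py <<'E'
RO=np.array([.549,.2367]); RA=np.radians(13.0)
SO=np.array([.587,-.199]); SA=np.radians(-13.3)
def fr(o,a,x,y=0.): return o+np.array([[np.cos(a),-np.sin(a)],[np.sin(a),np.cos(a)]])@[x,y]
def rack(x,y=0.): return fr(RO,RA,x,y)
def to_rack(w): return np.array([[np.cos(RA),np.sin(RA)],[-np.sin(RA),np.cos(RA)]])@(np.array(w)[:2]-RO)
def plan(wps, grip):
    """wps: list of (x,y,z,psi_deg,nrows[,grip]); prints rows from the measured pose"""
    s=get_state(); p=np.array(s['position']); o=s['orientation']; a=np.arctan2(o[1][0],o[0][0]); out=[]
    for w in wps:
        t=np.array(w[:3]); n=w[4]; da=(np.radians(w[3])-a)/n; dp=(t-p)/n
        g=w[5] if len(w)>5 else grip
        for _ in range(n):
            l=[dp[0]*np.cos(a)+dp[1]*np.sin(a), dp[0]*np.sin(a)-dp[1]*np.cos(a), -dp[2]]
            out.append(' '.join('%g'%round(v,3) for v in [*(np.array(l)/.075), -da/(2*np.pi), g])); a+=da
        p=t
    for i in range(0,len(out),8): print('; '.join(out[i:i+8]))
E
python3 - <<'E'
from h import *
b=rack(-.068); print(b)
plan([(.45,-.1,.21,72,11),(b[0],b[1],.14,103,8,0)],-1)
E
```

```text
[0.48274284 0.22140333]
0.464 -0.446 0.026 -0.013 -1; 0.498 -0.407 0.026 -0.013 -1; 0.529 -0.366 0.026 -0.013 -1; 0.556 -0.322 0.026 -0.013 -1; 0.58 -0.277 0.026 -0.013 -1; 0.601 -0.229 0.026 -0.013 -1; 0.617 -0.18 0.026 -0.013 -1; 0.63 -0.13 0.026 -0.013 -1
0.638 -0.079 0.026 -0.013 -1; 0.642 -0.028 0.026 -0.013 -1; 0.642 0.024 0.026 -0.013 -1; 0.526 -0.114 0.117 -0.011 0; 0.533 -0.078 0.117 -0.011 0; 0.537 -0.042 0.117 -0.011 0; 0.538 -0.005 0.117 -0.011 0; 0.538 0.031 0.117 -0.011 0
0.534 0.067 0.117 -0.011 0; 0.528 0.103 0.117 -0.011 0; 0.52 0.139 0.117 -0.011 0
```

Request:
jog_arm --steps "0.46 -0.45 0.03 -0.013 -1; 0.5 -0.41 0.03 -0.013 -1; 0.53 -0.37 0.03 -0.013 -1; 0.56 -0.32 0.03 -0.013 -1; 0.58 -0.28 0.03 -0.013 -1; 0.6 -0.23 0.03 -0.013 -1; 0.62 -0.18 0.03 -0.013 -1; 0.63 -0.13 0.03 -0.013 -1" --force 20

```text
t: 2.55
position: [0.3882, -0.2281, 0.2135]
orientation: [[0.515, 0.857, 0.001], [0.857, -0.515, -0.0], [-0.0, 0.001, -1.0]]
force: [1.1, 0.3, -0.2]
width: 0.0857
grasp_force: 0.0
```

Request:
jog_arm --steps "0.64 -0.08 0.02 -0.013 -1; 0.64 -0.03 0.02 -0.013 -1; 0.64 0.02 0.02 -0.013 -1; 0.53 -0.11 0.12 -0.011 0; 0.53 -0.08 0.12 -0.011 0; 0.54 -0.04 0.12 -0.011 0; 0.54 0 0.12 -0.011 0; 0.54 0.03 0.12 -0.011 0"

```text
t: 3.55
position: [0.4635, 0.1059, 0.1638]
orientation: [[-0.049, 0.999, 0.001], [0.999, 0.049, 0.0], [0.0, 0.001, -1.0]]
force: [0.7, -0.2, -0.1]
width: 0.0427
grasp_force: 0.0
```

Request:
jog_arm --steps "0.53 0.07 0.12 -0.011 0; 0.53 0.1 0.12 -0.011 0; 0.52 0.14 0.12 -0.011 0; 0 0 0 0 0"

```text
t: 4.05
position: [0.4726, 0.2272, 0.1364]
orientation: [[-0.255, 0.967, 0.0], [0.967, 0.255, 0.0], [0.0, 0.0, -1.0]]
force: [0.4, -0.7, 0.1]
width: 0.043
grasp_force: 0.0
```

```bash
python3 - <<'E'
from h import *
p=cap('side','side2.png'); s=get_state(); print(s['position'],s['orientation'][:,0],s['width'],s['t'],to_rack(s['position']))
for l,h in (('keeper_bar',.045),('bed',.045),('tray',.034)):
    for d in imaging.tip_of(l,p)[:2]:
        c,r=d['xy'][0]*560,d['xy'][1]*420; print(l,d['score'],c,r,to_rack(world(p,c,r,h=h)).round(3))
b=rack(-.068); plan([(b[0],b[1],.10,103,3),(b[0],b[1],.028,103,5)],0)
a=p['image'][150:350,90:340]; cv2.imwrite('pics/side2.png',cv2.resize(a,None,fx=3,fy=3,interpolation=cv2.INTER_CUBIC)[:,:,::-1])
E
```

```text
[0.47230153 0.22584509 0.13653016] [-2.53402204e-01  9.67360985e-01 -2.19711569e-04] 0.042724606253201215 4.1 [-0.07717452  0.0066767 ]
keeper_bar 0.71 207.48 265.48199999999997 [-0.072  0.003]
bed 0.71 178.92000000000002 257.29200000000003 [0.003 0.004]
tray 0.84 208.488 263.802 [-0.064 -0.013]
-0.024 0.041 0.164 0.001 0; -0.023 0.042 0.164 0.001 0; -0.023 0.042 0.164 0.001 0; 0 0 0.192 -0 0; 0 0 0.192 -0 0; 0 0 0.192 -0 0; 0 0 0.192 -0 0; 0 0 0.192 -0 0
```

View pics/side2.png

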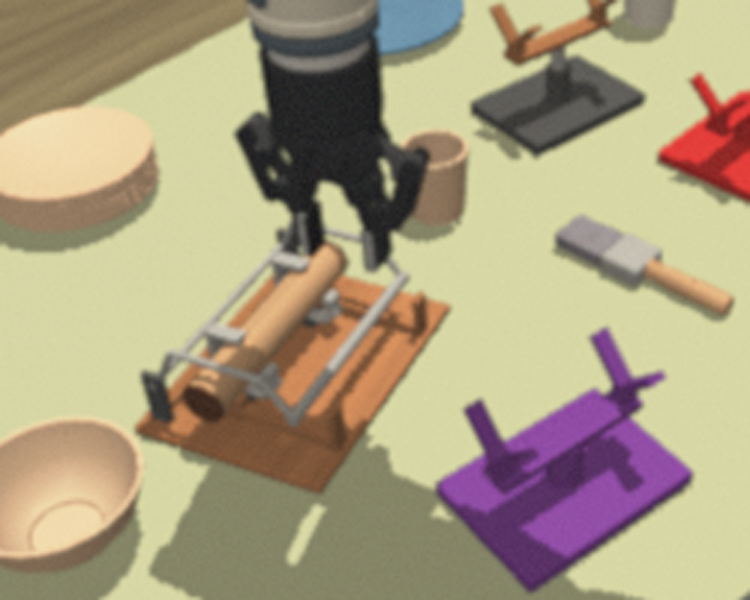

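The view shows the gripper above the rack with its fingers closing along rack x. The keeper bar runs from (300,410) to (405,280) px in the crop, and the path down is clear.

Request:
jog_arm --steps "-0.02 0.04 0.16 0 0; -0.02 0.04 0.16 0 0; -0.02 0.04 0.16 0 0; 0 0 0.19 0 0; 0 0 0.19 0 0; 0 0 0.19 0 0; 0 0 0.19 0 0; 0 0 0.19 0 0" --force 20

```text
t: 5.25
position: [0.4823, 0.223, 0.0286]
orientation: [[-0.252, 0.968, -0.0], [0.968, 0.252, -0.0], [-0.0, -0.0, -1.0]]
force: [-0.1, -0.4, 0.8]
width: 0.0428
grasp_force: 0.0
```

Request:
jog_arm --steps "0 0 0 0 1; 0 0 0 0 1; 0 0 0 0 1; 0 0 0 0 1"

```text
t: 5.75
position: [0.4839, 0.2234, 0.0303]
orientation: [[-0.251, 0.968, 0.003], [0.968, 0.251, 0.001], [0.0, 0.003, -1.0]]
force: [5.9, -0.2, -2.0]
width: 0.0087
grasp_force: 21.7
```

```bash
python3 - <<'E'
from h import *
s=get_state(); P=s['position']; print(P,to_rack(P),s['width'],s['grasp_force'],s['force'])
x0=to_rack(P); zb=P[2]
n=16
w=[]
for th in np.linspace(0,2.3,n+1)[1:]:
    q=rack(x0[0]+.113*(1-np.cos(th)),x0[1]); w.append((q[0],q[1],zb+.113*np.sin(th),103,1))
plan(w,1)
E
```

```text
[0.48387708 0.22344661 0.03034351] [-0.06643519  0.00173576] 0.008742529639041659 21.701865792274475 [ 5.88909519 -0.22776455 -1.96032674]
-0 0.016 -0.216 0.004 1; 0 0.046 -0.211 -0 1; -0 0.076 -0.203 -0 1; -0 0.104 -0.19 -0 1; 0 0.13 -0.173 -0 1; -0 0.154 -0.152 -0 1; 0 0.174 -0.129 -0 1; -0 0.191 -0.102 -0 1
-0 0.203 -0.074 -0 1; -0 0.212 -0.044 -0 1; 0 0.216 -0.013 -0 1; -0 0.216 0.018 -0 1; -0 0.211 0.049 -0 1; 0 0.202 0.078 -0 1; 0 0.188 0.106 -0 1; -0 0.171 0.132 -0 1
```

Request:
jog_arm --steps "0 0.016 -0.216 0 1; 0 0.046 -0.211 0 1; 0 0.076 -0.203 0 1; 0 0.104 -0.19 0 1; 0 0.13 -0.173 0 1; 0 0.154 -0.152 0 1; 0 0.174 -0.129 0 1; 0 0.19 -0.1 0 1"

```text
t: 6.75
position: [0.5464, 0.2385, 0.1321]
orientation: [[-0.252, 0.968, -0.002], [0.968, 0.252, -0.002], [-0.002, -0.003, -1.0]]
force: [2.5, -4.9, -5.2]
width: 0.0091
grasp_force: 21.1
```

Request:
jog_arm --steps "0 0.2 -0.074 0 1; 0 0.212 -0.044 0 1; 0 0.216 -0.013 0 1; 0 0.216 0.018 0 1; 0 0.211 0.049 0 1; 0 0.202 0.078 0 1; 0 0.188 0.106 0 1; 0 0.17 0.13 0 1"

```text
t: 7.75
position: [0.6645, 0.2687, 0.114]
orientation: [[-0.251, 0.968, -0.001], [0.968, 0.251, -0.002], [-0.002, -0.001, -1.0]]
force: [1.0, -5.4, 0.0]
width: 0.0093
grasp_force: 22.5
```

Request:
jog_arm --steps "0 0 0 0 -0.6; 0 0 0 0 -0.6; 0 0 0 0 -0.6; 0 0 -0.3 0 -0.6; 0 0 -0.4 0 -0.6; 0 0 -0.4 0 -0.6; 0 0 0 0 -0.2"

```text
t: 8.62
position: [0.6662, 0.2712, 0.2015]
orientation: [[-0.252, 0.968, 0.007], [0.968, 0.252, 0.003], [0.001, 0.007, -1.0]]
force: [-0.0, 0.3, -0.5]
width: 0.052
grasp_force: 0.0
```

```bash
python3 - <<'E'
from h import *
s=get_state(); print(s['position'],to_rack(s['position']))
p=cap('side')
for l,h in (('keeper_bar',.103),('roller',.045)):
    for d in imaging.tip_of(l,p)[:2]:
        c,r=d['xy'][0]*560,d['xy'][1]*420; print(l,d['score'],c,r,to_rack(world(p,c,r,h=h)).round(3))
a=p['image'][150:350,90:340]; cv2.imwrite('pics/side3.png',cv2.resize(a,None,fx=3,fy=3,interpolation=cv2.INTER_CUBIC)[:,:,::-1])
E
```

```text
[0.66616248 0.2711957  0.20148263] [0.12191945 0.00725575]
keeper_bar 0.71 127.68 223.02 [ 0.137 -0.001]
roller 0.96 179.424 259.51800000000003 [-0.002  0.01 ]
```

View pics/side3.png

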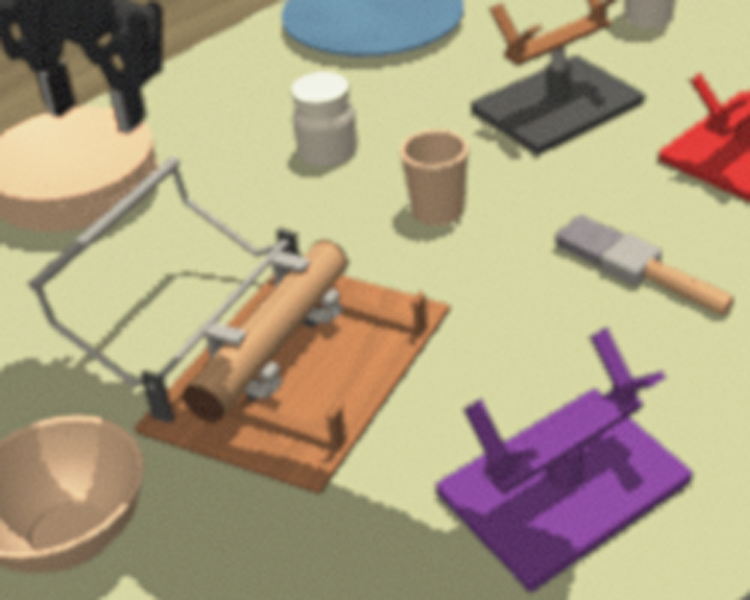

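The keeper is back, with its bar running from about (35,285) to (175,165) px in the crop, and the roller is still clipped. Gripping the bar showed the rack sits about 1.6 mm further along +x than I estimated. Next I'll straddle the roller.

```bash
sed -i 's/^RO=.*/RO=np.array([.5506,.2371]); RA=np.radians(13.0)/' h.py; python3 - <<'E'
from h import *
b=rack(.001); print(b); plan([(b[0],b[1],.15,103,5),(b[0],b[1],.09,103,2),(b[0],b[1],.07,103,2),(b[0],b[1],.014,103,6)],0)
E
```

```text
[0.55157437 0.23732495]
-0.009 -0.311 0.124 0.001 0; -0.011 -0.311 0.124 0.001 0; -0.013 -0.311 0.124 0.001 0; -0.015 -0.311 0.124 0.001 0; -0.016 -0.311 0.124 0.001 0; 0 0 0.4 -0 0; 0 0 0.4 -0 0; 0 0 0.133 -0 0
0 0 0.133 -0 0; 0 0 0.124 -0 0; 0 0 0.124 -0 0; 0 0 0.124 -0 0; 0 0 0.124 -0 0; 0 0 0.124 -0 0; 0 0 0.124 -0 0
```

Request:
jog_arm --steps "-0.01 -0.31 0.12 0.001 0; -0.01 -0.31 0.12 0.001 0; -0.013 -0.31 0.12 0.001 0; -0.015 -0.31 0.12 0.001 0; -0.016 -0.31 0.12 0 0; 0 0 0.3 0 0; 0 0 0.3 0 0; 0 0 0 0 0"

```text
t: 9.78
position: [0.5505, 0.237, 0.1039]
orientation: [[-0.227, 0.974, -0.005], [0.974, 0.227, -0.002], [-0.001, -0.005, -1.0]]
force: [0.7, 0.9, 0.3]
width: 0.0426
grasp_force: 0.0
```

```bash
python3 - <<'E'
from h import *
s=get_state(); print(s['position'],to_rack(s['position']),s['width'])
b=rack(.001); plan([(b[0],b[1],.07,103,3),(b[0],b[1],.014,103,5)],0)
E
```

```text
[0.55045257 0.23696955 0.10391434] [-1.72992727e-04 -9.39377686e-05] 0.04259356419268427
0 0.005 0.151 0 0; 0 0.005 0.151 0 0; 0 0.005 0.151 0 0; 0 0 0.149 0 0; 0 0 0.149 0 0; 0 0 0.149 0 0; 0 0 0.149 0 0; 0 0 0.149 0 0
```

Request:
jog_arm --steps "0 0.005 0.15 0 0; 0 0.005 0.15 0 0; 0 0.005 0.15 0 0; 0 0 0.15 0 0; 0 0 0.15 0 0; 0 0 0 0 0"

```text
t: 10.52
position: [0.5528, 0.2377, 0.049]
orientation: [[-0.227, 0.974, -0.002], [0.974, 0.227, -0.001], [-0.0, -0.002, -1.0]]
force: [0.3, -1.2, 0.2]
width: 0.0423
grasp_force: 0.0
```

Request:
jog_arm --steps "0 -0.015 0.1 0 0; 0 0 0.12 0 0; 0 0 0.12 0 0; 0 0 0.12 0 0; 0 0 0 0 0"

```text
t: 11.15
position: [0.5519, 0.2375, 0.0146]
orientation: [[-0.227, 0.974, -0.002], [0.974, 0.227, -0.001], [-0.0, -0.002, -1.0]]
force: [0.0, -0.4, -0.2]
width: 0.0425
grasp_force: 0.0
```

Request:
jog_arm --steps "0 -0.05 0 0 0; 0 -0.06 -0.06 0 0; 0 -0.06 -0.06 0 0; 0 -0.06 -0.06 0 0"

```text
t: 11.65
position: [0.5367, 0.2342, 0.0302]
orientation: [[-0.227, 0.974, 0.003], [0.974, 0.227, 0.001], [0.0, 0.003, -1.0]]
force: [3.7, 0.2, 1.4]
width: 0.0426
grasp_force: 2.1
```

Request:
jog_arm --steps "0 -0.06 -0.07 0 0; 0 -0.06 -0.07 0 0; 0 -0.06 -0.07 0 0; 0 -0.06 -0.07 0 0"

```text
t: 12.15
position: [0.5162, 0.2292, 0.0499]
orientation: [[-0.227, 0.974, -0.003], [0.974, 0.227, -0.001], [-0.0, -0.004, -1.0]]
force: [-0.2, -0.2, 0.5]
width: 0.0428
grasp_force: 0.0
```

```bash
python3 - <<'E'
from h import *
s=get_state(); print(s['position'],to_rack(s['position']),s['width'],s['force'])
p=cap('side')
for d in imaging.tip_of('roller',p)[:2]:
        c,r=d['xy'][0]*560,d['xy'][1]*420; print(d['score'],c,r,to_rack(world(p,c,r,h=.045)).round(3))
a=p['image'][190:330,120:290]; cv2.imwrite('pics/side4.png',cv2.resize(a,None,fx=4,fy=4,interpolation=cv2.INTER_CUBIC)[:,:,::-1])
E
```

```text
[0.51622336 0.22915744 0.04994116] [-3.52822613e-02 -5.93271808e-06] 0.04280655373617489 [-0.22505891 -0.15355467  0.47008486]
0.61 194.6 256.704 [-0.031 -0.012]
```

View pics/side4.png

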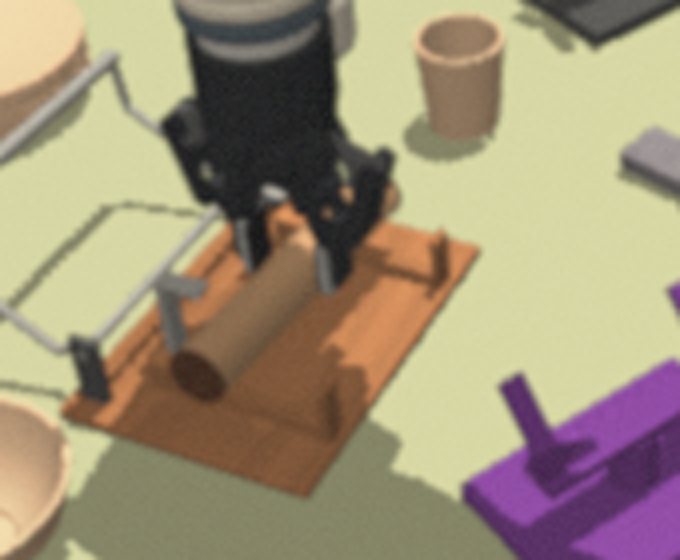

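The roller sits between the fingers, about 35 mm forward and in front of the rear jaws. I'll follow it down the rails.

Request:
jog_arm --steps "0 -0.07 -0.02 0 0; 0 -0.07 0 0 0; 0 -0.07 0 0 0; 0 -0.07 0 0 -0.3; 0 0 -0.1 0 -0.6; 0 0 -0.2 0 -0.6; 0 0 -0.3 0 -0.6; 0 0 -0.3 0 -0.6"

```text
t: 13.25
position: [0.4982, 0.2251, 0.1209]
orientation: [[-0.227, 0.974, 0.001], [0.974, 0.227, 0.0], [0.0, 0.001, -1.0]]
force: [0.3, 0.6, 0.2]
width: 0.0685
grasp_force: 0.0
```

Request:
jog_arm --steps "0 0 -0.3 0 -0.6; 0 0 0 0 -0.6; 0 0 0 0 -0.6; 0 0 0 0 -0.6; 0 0 0 0 -0.6; 0 0 0 0 -0.3"

```text
t: 14.0
position: [0.4975, 0.2249, 0.1412]
orientation: [[-0.227, 0.974, -0.001], [0.974, 0.227, -0.0], [-0.0, -0.001, -1.0]]
force: [0.8, 0.8, -0.2]
width: 0.0556
grasp_force: 0.0
```

```bash
python3 - <<'E'
from h import *
s=get_state(); print(s['position'],to_rack(s['position']),s['width'],s['force'],s['t'])
p=cap('side')
for d in imaging.tip_of('roller',p)[:2]:
        c,r=d['xy'][0]*560,d['xy'][1]*420; print(d['score'],c,r,to_rack(world(p,c,r,h=.034)).round(3))
a=p['image'][190:330,120:290]; cv2.imwrite('pics/side5.png',cv2.resize(a,None,fx=4,fy=4,interpolation=cv2.INTER_CUBIC)[:,:,::-1])
E
```

```text
[0.49752125 0.22489508 0.14116421] [-5.44638565e-02  4.80085574e-05] 0.055561482000957944 [ 0.77089633  0.81038495 -0.20043868] 14.0
0.81 206.976 268.716 [-0.071  0.003]
```

View pics/side5.png

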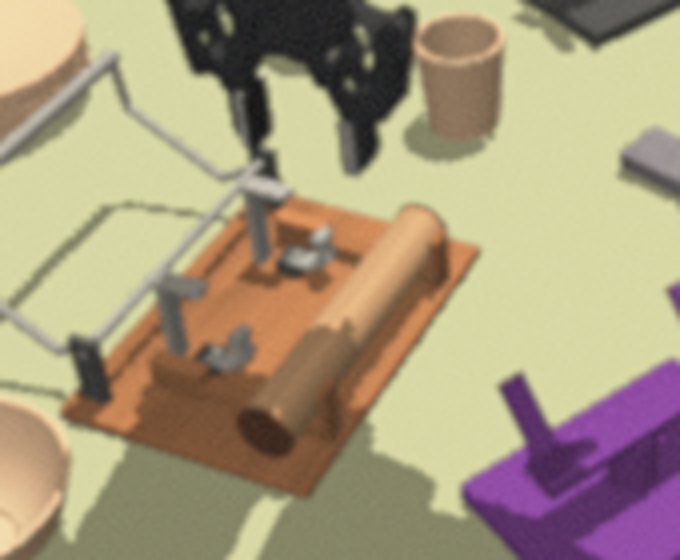

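The roller rests in the catch tray at rack x about -71 mm, against both posts, with its ends at about (270,425) and (425,225) px in the crop. I'll grasp it now.

```bash
python3 - <<'E'
from h import *
b=rack(-.071,.002); print(b); plan([(b[0],b[1],.10,103,3),(b[0],b[1],.014,103,8)],-.3)
E
```

```text
[0.48096982 0.22307722]
0.009 -0.074 0.184 0 -0.3; 0.009 -0.074 0.184 0 -0.3; 0.009 -0.074 0.184 0 -0.3; 0 0 0.143 0 -0.3; 0 0 0.143 0 -0.3; 0 0 0.143 0 -0.3; 0 0 0.143 0 -0.3; 0 0 0.143 0 -0.3
0 0 0.143 0 -0.3; 0 0 0.143 0 -0.3; 0 0 0.143 0 -0.3
```

Request:
jog_arm --steps "0.01 -0.075 0.18 0 -0.3; 0.01 -0.075 0.18 0 -0.3; 0.01 -0.075 0.18 0 -0.3; 0 0 0.15 0 -0.3; 0 0 0.15 0 -0.3; 0 0 0 0 -0.3"

```text
t: 14.85
position: [0.4804, 0.2231, 0.0776]
orientation: [[-0.227, 0.974, -0.001], [0.974, 0.227, -0.001], [-0.0, -0.002, -1.0]]
force: [-0.1, -0.5, 0.1]
width: 0.0554
grasp_force: 0.0
```

```bash
python3 - <<'E'
from h import *
b=rack(-.071,.002); s=get_state(); print(s['position'],to_rack(s['position']),s['width'],s['force'],s['t']); plan([(b[0],b[1],.014,103,5)],-.3)
E
```

```text
[0.48038629 0.22312108 0.07762022] [-0.07155871  0.00217401] 0.055365193044863925 [-0.08608372 -0.4801403   0.07584912] 14.85
-0 0.001 0.17 0 -0.3; -0 0.001 0.17 0 -0.3; -0 0.001 0.17 0 -0.3; -0 0.001 0.17 0 -0.3; -0 0.001 0.17 0 -0.3
```

Request:
jog_arm --steps "0 0 0.17 0 -0.3; 0 0 0.17 0 -0.3; 0 0 0.17 0 -0.3; 0 0 0.17 0 -0.3; 0 0 0.16 0 -0.3; 0 0 0 0 1; 0 0 0 0 1; 0 0 0 0 1" --force 30

```text
t: 15.85
position: [0.4808, 0.2234, 0.0159]
orientation: [[-0.227, 0.974, 0.0], [0.974, 0.227, 0.0], [0.0, 0.0, -1.0]]
force: [1.4, 0.0, -0.8]
width: 0.0331
grasp_force: 31.3
```

Request:
jog_arm --steps "0 0 0 0 1; 0 0 -0.1 0 1; 0 0 -0.3 0 1; 0 0 -0.4 0 1; 0 0 -0.5 0 1; 0 0 -0.5 0 1; 0 0 -0.3 0 1; 0 0 0 0 1"

```text
t: 16.85
position: [0.4816, 0.2237, 0.1752]
orientation: [[-0.227, 0.974, 0.004], [0.974, 0.227, 0.002], [0.001, 0.004, -1.0]]
force: [-0.7, 0.5, -1.6]
width: 0.0333
grasp_force: 31.8
```

```bash
python3 - <<'E'
from h import *
s=get_state(); print(s['position'],s['width'],s['force'],s['grasp_force'],s['t'])
plan([(.50,.05,.19,92,5),(SO[0],SO[1],.16,76.7,8),(SO[0],SO[1],.16,76.7,1)],1)
E
```

```text
[0.48164795 0.22374617 0.17519006] 0.03325218892518988 [-0.68884368  0.51126834 -1.56659769] 31.79272770881653 16.85
-0.462 -0.058 -0.039 0.006 1; -0.464 -0.04 -0.039 0.006 1; -0.465 -0.022 -0.039 0.006 1; -0.466 -0.003 -0.039 0.006 1; -0.466 0.015 -0.039 0.006 1; -0.42 0.13 0.05 0.005 1; -0.415 0.144 0.05 0.005 1; -0.41 0.158 0.05 0.005 1
-0.405 0.172 0.05 0.005 1; -0.399 0.185 0.05 0.005 1; -0.392 0.198 0.05 0.005 1; -0.385 0.211 0.05 0.005 1; -0.378 0.224 0.05 0.005 1; 0 0 -0 -0 1
```

Request:
jog_arm --steps "-0.46 -0.06 -0.04 0.006 1; -0.46 -0.04 -0.04 0.006 1; -0.46 -0.02 -0.04 0.006 1; -0.47 0 -0.04 0.006 1; -0.47 0.02 -0.04 0.006 1; -0.42 0.13 0.05 0.005 1; -0.42 0.14 0.05 0.005 1; -0.41 0.16 0.05 0.005 1"

```text
t: 17.85
position: [0.5323, -0.0446, 0.1754]
orientation: [[0.055, 0.999, -0.002], [0.999, -0.055, 0.0], [0.0, -0.002, -1.0]]
force: [0.8, 1.0, -1.2]
width: 0.0333
grasp_force: 31.8
```

Request:
jog_arm --steps "-0.4 0.17 0.05 0.005 1; -0.4 0.19 0.05 0.005 1; -0.39 0.2 0.05 0.005 1; -0.38 0.21 0.05 0.005 1; -0.38 0.22 0.05 0.005 1; 0 0 0 0 1; 0 0 0 0 1"

```text
t: 18.73
position: [0.5888, -0.1969, 0.1568]
orientation: [[0.209, 0.978, -0.003], [0.978, -0.209, 0.001], [0.001, -0.003, -1.0]]
force: [-0.8, -0.2, -1.0]
width: 0.0329
grasp_force: 31.7
```

```bash
python3 - <<'E'
from h import *
s=get_state(); print(s['position'],s['width'],s['force'],s['grasp_force'],s['t'])
plan([(SO[0],SO[1],.135,76.7,4)],1)
p=cap('side'); q=cap('top')
for n,pp,l,h in (('side',p,'roller',s['position'][2]+.018),('side',p,'rest',0),('top',q,'rest',0),('top',q,'roller',s['position'][2]+.018)):
    for d in imaging.tip_of(l,pp)[:2]:
        c,r=d['xy'][0]*560,d['xy'][1]*420; print(n,l,round(d['score'],2),world(pp,c,r,h=h).round(3))
a=p['image'][90:230,210:380]; cv2.imwrite('pics/side6.png',cv2.resize(a,None,fx=4,fy=4,interpolation=cv2.INTER_CUBIC)[:,:,::-1])
E
```

```text
[ 0.58880732 -0.19693993  0.15684128] 0.03291191364466288 [-0.83422925 -0.20995809 -0.97545412] 31.709096431732178 18.725
-0.008 -0.004 0.073 0.001 1; -0.008 -0.004 0.073 0.001 1; -0.008 -0.004 0.073 0.001 1; -0.008 -0.004 0.073 0.001 1
side roller 0.96 [ 0.58  -0.183  0.175]
side roller 0.35 [0.546 0.172 0.175]
side rest 0.88 [ 0.581 -0.204  0.   ]
side rest 0.82 [ 0.38  -0.239  0.   ]
top rest 0.87 [ 0.589 -0.196  0.   ]
top rest 0.72 [0.297 0.223 0.   ]
top roller 0.81 [ 0.59  -0.192  0.175]
top roller 0.63 [0.557 0.011 0.175]
```

View pics/side6.png

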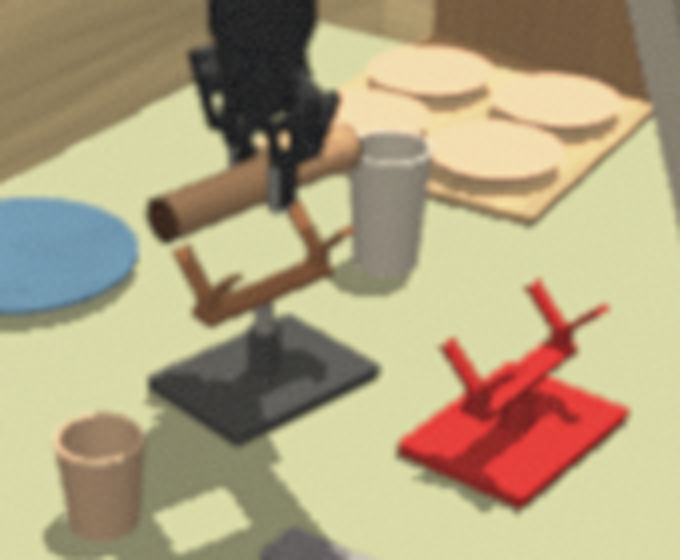

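The roller hangs above the steel rest's saddles, with its ends at about (165,215) and (350,140) px in the crop, roughly parallel to the bridge. I'll measure its lengthwise offset.

```bash
python3 - <<'E'
from h import *
p=cap('top'); s=get_state(); im=p['image'].astype(int); z=p['z_map']
rr,cc=np.mgrid[0:420,0:560]
R=cv2.Rodrigues(np.array(p['rvec'],float))[0]; t=np.array(p['tvec'],float).ravel()
W=((np.stack([cc,rr,np.ones_like(cc)],-1)@np.linalg.inv(p['intrinsics']).T)*z[...,None]-t)@R
u=np.array([[np.cos(SA),np.sin(SA)],[-np.sin(SA),np.cos(SA)]])
L=(W[...,:2]-SO)@u.T
m=(abs(L[...,0])<.03)&(abs(L[...,1])<.13)&(W[...,2]>.15)&(W[...,2]<.20)
print('tcp in rest',u@(s['position'][:2]-SO), m.sum(), L[m][:,1].min(),L[m][:,1].max())
for lo,hi in((-.09,-.06),(.06,.09)):
    k=m&(L[...,1]>lo)&(L[...,1]<hi); print(k.sum(),np.median(L[k][:,0]),L[k][:,0].min(),L[k][:,0].max(),W[k][:,2].max())
E
```

```text
tcp in rest [0.00243794 0.00256206] 380 -0.08325857165210114 0.09763878875381475
58 0.0034888058924553472 -0.004024915411033222 0.01339491822325683 0.19889915927456125
155 -0.003785704424942767 -0.017607679233607145 0.01503298175673578 0.19583887306411935
```

Request:
jog_arm --steps "-0.045 -0.012 0.07 0.003 1; -0.045 -0.012 0.07 0 1; 0 0 0.07 0 1; 0 0 0.07 0 1; 0 0 0.07 0 1; 0 0 0.07 0 1; 0 0 0.07 0 1; 0 0 0 0 1"

```text
t: 20.08
position: [0.5865, -0.2037, 0.1208]
orientation: [[0.227, 0.974, -0.001], [0.974, -0.227, 0.0], [0.0, -0.001, -1.0]]
force: [0.2, -0.1, -1.5]
width: 0.033
grasp_force: 31.7
```

Request:
jog_arm --steps "0 0 0.04 0 1; 0 0 0.04 0 1; 0 0 0.02 0 1; 0 0 0.02 0 1; 0 0 0 0 1"

```text
t: 20.7
position: [0.5867, -0.2038, 0.1122]
orientation: [[0.227, 0.974, -0.0], [0.974, -0.227, 0.0], [0.0, -0.0, -1.0]]
force: [0.6, -0.3, -1.2]
width: 0.0332
grasp_force: 31.7
```

Request:
jog_arm --steps "0 0 0.02 0 1; 0 0 0.02 0 1; 0 0 0.02 0 1; 0 0 0 0 1"

```text
t: 21.2
position: [0.5868, -0.2038, 0.1078]
orientation: [[0.227, 0.974, 0.0], [0.974, -0.227, 0.0], [0.0, 0.0, -1.0]]
force: [0.4, 0.2, -1.6]
width: 0.0328
grasp_force: 31.7
```

Request:
jog_arm --steps "0 0 0.02 0 1; 0 0 0.02 0 1; 0 0 0 0 1"

```text
t: 21.58
position: [0.5875, -0.2039, 0.1063]
orientation: [[0.229, 0.974, 0.002], [0.974, -0.229, -0.0], [0.0, 0.002, -1.0]]
force: [-0.9, 1.5, 8.9]
width: 0.0332
grasp_force: 32.8
```

Request:
jog_arm --steps "0 0 0 0 1; 0 0 -0.01 0 1; 0 0 0 0 1"

```text
t: 21.95
position: [0.5875, -0.2039, 0.1064]
orientation: [[0.228, 0.974, 0.002], [0.974, -0.228, -0.0], [0.0, 0.002, -1.0]]
force: [0.8, 1.0, 6.6]
width: 0.0331
grasp_force: 32.3
```

Request:
jog_arm --steps "0 0 0 0 -0.2; 0 0 0 0 -0.3; 0 0 0 0 -0.3; 0 0 0 0 -0.3; 0 0 -0.1 0 -0.3; 0 0 -0.2 0 -0.3; 0 0 -0.4 0 -0.3; 0 0 -0.5 0 -0.3"

```text
t: 22.95
position: [0.5865, -0.2037, 0.1971]
orientation: [[0.227, 0.974, -0.0], [0.974, -0.227, 0.0], [0.0, -0.0, -1.0]]
force: [-0.1, 0.4, 0.3]
width: 0.0553
grasp_force: 0.0
```

Request:
jog_arm --steps "0 0 -0.4 0 -0.3; 0 -0.5 0 0 -0.3; 0 -0.6 0 0 -0.3; 0 -0.6 0 0 -0.3; 0 0 0 0 -0.3; 0 0 0 0 -0.3"

```text
t: 23.7
position: [0.4638, -0.1753, 0.227]
orientation: [[0.228, 0.974, 0.003], [0.974, -0.228, -0.001], [-0.0, 0.003, -1.0]]
force: [1.7, 0.2, 0.6]
width: 0.0557
grasp_force: 0.0
```

```bash
python3 - <<'E'
from h import *
p=cap('top'); q=cap('side'); s=get_state(); z=p['z_map']
rr,cc=np.mgrid[0:420,0:560]
R=cv2.Rodrigues(np.array(p['rvec'],float))[0]; t=np.array(p['tvec'],float).ravel()
W=((np.stack([cc,rr,np.ones_like(cc)],-1)@np.linalg.inv(p['intrinsics']).T)*z[...,None]-t)@R
u=np.array([[np.cos(SA),np.sin(SA)],[-np.sin(SA),np.cos(SA)]])
L=(W[...,:2]-SO)@u.T
m=(abs(L[...,0])<.012)&(abs(L[...,1])<.13)&(W[...,2]>.11)&(W[...,2]<.16)
print(s['position'],s['t'],s['force'],m.sum(),cv2.minAreaRect(L[m].astype(np.float32)),np.percentile(W[m][:,2],[50,95]))
for d in imaging.tip_of('keeper_bar',q)[:1]: print(d, to_rack(world(q,d['xy'][0]*560,d['xy'][1]*420,h=.103)))
a=q['image'][90:330,90:380]; cv2.imwrite('pics/side7.png',cv2.resize(a,None,fx=2.4,fy=2.4,interpolation=cv2.INTER_CUBIC)[:,:,::-1])
E
```

```text
[ 0.46405849 -0.17530424  0.22636236] 23.8 [ 0.86507318 -0.73614522  0.12728815] 534 ((-8.514989167451859e-05, -0.0006695911288261414), (0.02357754297554493, 0.18197321891784668), 0.03180236369371414) [0.13874856 0.14315299]
{'xy': [0.2266, 0.5286], 'score': 0.98} [ 0.13991056 -0.00351417]
```

View pics/side7.png

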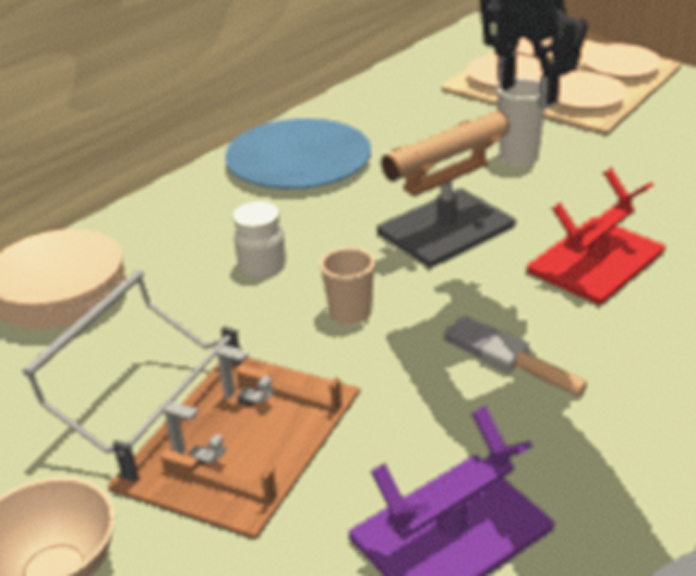

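The roller lies in both saddles, with its ends at about (395,165) and (500,125) px in the crop and its middle within 1 mm of the rest's middle. The keeper is still back and the bystanders look undisturbed, so I'm handing the job in.

```bash
python3 -c "
from h import *
print(finish_job())"
```

```text
the job is handed in; nothing more can be done
None
```

The job is handed in, with no verdict returned: the roller lies in both saddles of the steel rest, centred to about 1 mm in the last top view, the keeper is open, and the bystanders looked unmoved.

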